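Get the tea strainer out from behind the jars

TASK

The tea strainer is needed, but it lies in the back compartment of the wooden organiser behind three jars. Stand all three jars upright on the chopping board, then lift the strainer out by its handle and seat its bowl in the mouth of the tea glass on the saucer, and last put every jar back upright into the very compartment it came from. Do not tip anything over, keep the tea glass on its saucer, and leave the other glass and the teaspoon alone.

Things in the scene. Friction and masses are not known exactly. Their poses are not given: they have to be found in the camera images.
- organiser: Pale wooden organiser, fixed, 164 (x) x 192 (y) x 30 mm, walls and floor 6 mm. Origin: centre of underside; +x is its back, away from the robot. In front three square compartments, 56 mm inside, centres at x -48, y +62, 0, -62 mm, a jar in each. Behind them one long compartment, 84 x 180 mm inside, centre at x +34 mm, with the strainer.
- spice_cumin: Spice jar with a black screw cap and brown contents, round, 43 mm across, 96 mm high (cap the top 18 mm, 40 mm across), 150 g. Origin: centre of its underside, z up. Starts in one of the organiser's front compartments.
- spice_pepper: Spice jar with a red screw cap and reddish contents, round, 43 mm across, 96 mm high (cap the top 18 mm, 40 mm across), 150 g. Origin: centre of its underside, z up. Starts in one of the organiser's front compartments.
- salt_shaker: Shorter glass salt shaker with a white perforated cap, round, 42 mm across, 80 mm high (cap the top 20 mm, 35 mm across; body 42 mm across up to 60 mm), 140 g. Origin: centre of its underside, z up. Starts in one of the organiser's front compartments.
- tea_strainer: Steel tea strainer, 30 g, standing on its bowl behind the jars, handle to its -y. Origin at underside height, midway along its length. Bowl axis at y +25 mm; bowl 25 mm high, 42 mm wide below, 60 above. Straight handle from y -6 to -57 mm, 10 mm wide, 24 to 29 mm above the origin: grip it across (along x) near y -25 mm.
- board: Small brown wooden chopping board lying flat, fixed, 150 mm (its x) by 200 mm (its y), 12 mm thick, a dark line 11 mm inside its edge. Origin: centre of its underside. The side area for the jars.
- tea_glass_1: Clear open tulip tea glass with a gold rim and a little tea in it, 90 mm high, mouth 58 mm across outside and about 54 mm inside, 128 g, standing on the saucer. Origin: centre of its underside, z up. The strainer's bowl sinks about 11 mm into the mouth and rests on the rim.
- saucer_1: White saucer with a red pattern, 109 mm across, 14 mm high, under the tea glass. Origin: centre of its underside; the glass stands on its flat middle, 5 mm up.
- tea_glass_2: Bystander: another tulip glass, turned upside down, 58 mm across, 90 mm high, at the back of the worktop. Origin: centre of its underside. Leave alone.
- teaspoon_1: Bystander: steel teaspoon lying flat at the back of the worktop, 26 x 128 x 10 mm. Origin: middle of its underside, length along y. Leave alone.

How it is judged:
On the way, in this order (a step that is already met when the one before it is completed fails the run):
1. all three jars stand upright and released on the chopping board (x of spice_cumin in the frame of board between -0.075 and 0.075 m and y of spice_cumin in the frame of board between -0.1 and 0.1 m and z of spice_cumin in the frame of board between 0.009 and 0.016 m and angle between each of spice_cumin, spice_pepper, salt_shaker's own z axis and vertical below 0.1 rad and contact force between the fingers and spice_cumin below 0.05 N and x of spice_pepper in the frame of board between -0.075 and 0.075 m and y of spice_pepper in the frame of board between -0.1 and 0.1 m and z of spice_pepper in the frame of board between 0.009 and 0.016 m and contact force between the fingers and spice_pepper below 0.05 N and x of salt_shaker in the frame of board between -0.075 and 0.075 m and y of salt_shaker in the frame of board between -0.1 and 0.1 m and z of salt_shaker in the frame of board between 0.009 and 0.016 m and contact force between the fingers and salt_shaker below 0.05 N), for 0.2 s.
2. the strainer is seated on the tea glass's mouth and released, while all three jars still stand on the board (all of step 1 and horizontal distance between tea_strainer and tea_glass_1 between 0.013 and 0.037 m and y of tea_glass_1 in the frame of tea_strainer above 0 m and z of tea_strainer in the frame of tea_glass_1 between 0.066 and 0.095 m and angle between tea_strainer's own z axis and vertical below 0.4 rad and angle between tea_glass_1's own z axis and vertical below 0.08 rad and contact force between the fingers and tea_strainer below 0.05 N), for 0.2 s.
At the end, for the whole second after the job is handed in: Each jar upright, at rest, within 20 mm of where it started; strainer resting with its bowl in the mouth of the upright glass (origin 13 to 37 mm beside the glass's axis and 66 to 95 mm above its foot, tilt under 0.4 rad); glass within 15 mm of its saucer's centre (horizontal distance between tea_strainer and tea_glass_1 between 0.013 and 0.037 m and y of tea_glass_1 in the frame of tea_strainer above 0 m and z of tea_strainer in the frame of tea_glass_1 between 0.066 and 0.095 m and angle between tea_strainer's own z axis and vertical below 0.4 rad and angle between each of tea_glass_1, spice_cumin, spice_pepper, salt_shaker's own z axis and vertical below 0.08 rad and contact force between the fingers and tea_strainer below 0.05 N and distance of each of spice_cumin, spice_pepper, salt_shaker from where it was at the start of the episode below 0.02 m and linear speed of each of spice_cumin, spice_pepper, salt_shaker, tea_strainer below 0.01 m/s and horizontal distance between tea_glass_1 and saucer_1 below 0.015 m and height (world z) of tea_glass_1 below 0.012 m); the robot touches nothing.
It fails at once if a jar or the tea glass is tipped over (angle between any of spice_cumin, spice_pepper, salt_shaker, tea_glass_1's own z axis and vertical above 0.6 rad).
It fails at once if the other glass or the teaspoon is moved by more than 20 mm (distance of any of tea_glass_2, teaspoon_1 from where it was at the start of the episode above 0.02 m).
It also fails if it takes over 141 s, if anything falls off the work surface, if the arm or the gripper's body presses on something with over 40 N, if the wrist force passes 120 N, or if a joint passes its speed limit or range.

ROBOT

A 6-joint arm with a two-finger parallel gripper is mounted at the origin on a cart in front of the work surface, level with it; the furniture and walls round the work are solid. World frame = base frame: x ahead of the robot, y to its left, z up, the work surface at z = 0. Lengths are in m, angles in rad, forces in N, time in s.
With the tool pointing down it reaches from about 0.3 to 0.875 m from the base axis. Payload 6.4 kg.
Tool frame: the origin (TCP) lies at the very end of the fingers, on their centre line; the grasp point (between the pads) lies 19 mm behind it; z points along the fingers, y is the line along which they close (so a half turn about z gives the same grasp; the last joint's range is limited). The gripper opens to 85 mm and grips with 20 to 120 N. Pads are 22 mm wide; open, the fingers measure 114 mm over their backs; the gripper's body (76 mm by 85 mm) begins 54 mm behind the grasp point. The pads swing forward as they close: fully open they stand 13 mm farther back than shut.
Start: joints at [0.996, 0.181, 1.607, -0, 1.354, -0.206], TCP at [0.207, 0.536, 0.231] pointing down, gripper open.
Joint ranges: [-2.99, 2.99], [-0.89, 2.07], [0.3, 2.58], [-1.14, 4.28], [0, 2.63], [-3.12, 3.12]. Speed limits (rad/s): [2.57, 2.57, 3.01, 3.14, 3.14, 3.14].

INTERFACE

Orientations are given as a unit quaternion [w, x, y, z].
In Python, from bench import ctrl gives the robot as it stands.
- The arm moves only by the tool jog_arm, never from a script. Its argument "series" is a list that holds one entry, the list of rows, each a list of 7 numbers: the shift along the tool's x, y, z in mm, then the turn, a rotation vector about the tool's x, y, z in rad, then the finger opening in mm, from 0 to 85.4. In form: [[[tx, ty, tz, rx, ry, rz, gripper], ...]]. A call has exactly 10 rows; each row shifts and turns the commanded pose from where the row before left it, along the tool's axes as they then stand; what a row does not reach is not made up. A row lasts 1/10 s, in which the tool goes at most 50 mm and 8.59 degrees, less where a joint would pass 70% of its speed; a pose out of reach is approached as far as the arm can. A call with a gripper value outside its range is refused whole. The fingers move at their own pace and stop on an object; the grip force is fixed at half the most. Time passes only in rows, so rows that do not move let the fingers close, or fill a call up. It gives the time, the measured TCP pose, the force, the opening and the grip force at its end, in the units of the state.
- ctrl.get_obs(): the state, without advancing time (a new reading comes with each control period).
- ctrl.camera(name): name is "side" or "top" or "wrist"; returns a dict with "frame" (400x640x3 uint8, blue, green, red), "z_map" (400x640 float32, m along the optical axis (not along the pixel's ray), 0 where there is no reading), "fx", "fy", "cx", "cy" (pixels), "xyz" and "rotation" of the camera in the world. Camera axes: x right, y down, z forward; pixel columns grow to the right and rows downward; lengths in m; the calibration is good to about 2 mm. A picture is of the moment at which its call begins.
- ctrl.hand_in(): hands the job in; it is judged then, once.
The state is a dict: "time_s": time; "q": joint angles; "dq": joint speeds; "joint_efforts": joint torques, N m; "eef_pos": TCP position; "eef_rot": TCP orientation; "wrist_force": force on the tool from outside, world axes, zero at the start; "torque": the same for the moment, N m; "opening": opening from 0.0 (shut) to 1.0 (fully open); "grasp_force": force on a finger pad.
Only numpy, scipy, OpenCV 4.12 (cv2) and the standard library are available. Lean on these libraries where they do the work, as an engineer would, in place of code of your own. Each camera call takes 0.05 s, during which the arm holds its last target. There are 200 camera calls.

## Working session

There is one attempt and no reset: what is moved stays moved. The work goes in short steps, Python scripts to look and compute and a tool call to move; the robot and the scene stay as the last step left them, time stands still between calls to the robot, and variables do not carry over. Pictures are saved under pics/ and viewed, at most 14 in all, crops included, and the job is handed in when it is done.

Besides the shell and the picture viewer there is one more tool, called after "Request:" in YAML: its name, and indented under it one key for each argument. jog_arm: Moves the arm, as the interface text tells. Its arguments: {"type":"object","properties":{"series":{"type":"array"}},"required":["series"]}

```bash
mkdir -p pics
python3 - <<'E'
from bench import ctrl
import cv2,numpy as np
o=ctrl.get_obs();print(o['time_s'],o['eef_pos'],o['eef_rot'],o['opening'])
for n in('top','side'):
    c=ctrl.camera(n);cv2.imwrite(f'pics/{n}0.png',c['frame']);np.savez(f'{n}0.npz',**c)
    print(n,c['fx'],c['fy'],c['cx'],c['cy'],c['xyz'],np.round(c['rotation'],3).tolist())
E
```

```text
0.0 [0.20695276 0.53588181 0.23038874] [-3.43419683e-04  1.83353055e-01  9.83046744e-01 -7.99288579e-04] 1.0028625683997456
top 409.70049128846114 409.70049128846114 316.6429870156559 197.2920575972936 [ 0.54336167 -0.02709381  0.96881773] [-0.019, 0.717, -0.697, 0.012]
side 436.82216821343343 436.82216821343343 316.67725007557004 206.179059351102 [0.4767103  0.4894356  0.93810636] [0.024, -0.095, 0.957, -0.274]
```

View pics/top0.png

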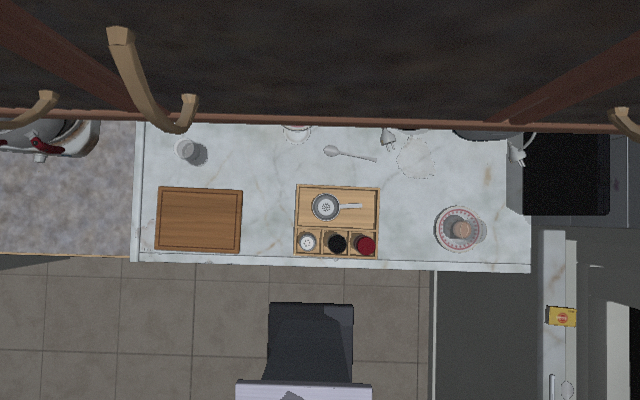

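View pics/side0.png

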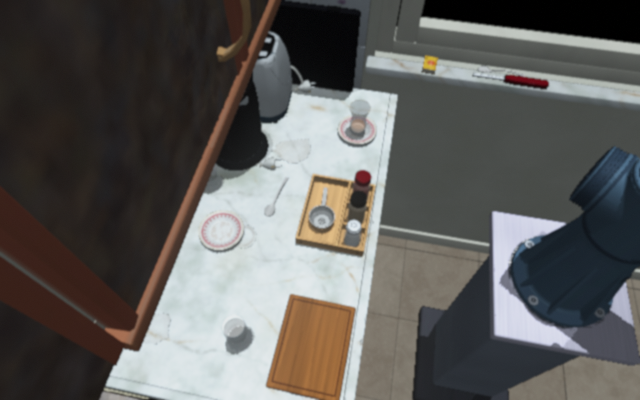

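```bash
cat > h.py <<'E'
import numpy as np,cv2
from scipy.spatial.transform import Rotation as R
def rot(q): return R.from_quat([q[1],q[2],q[3],q[0]]).as_matrix()
def cloud(c):
    z=c['z_map'];v,u=np.mgrid[:400,:640]
    p=np.stack([(u-c['cx'])/c['fx']*z,(v-c['cy'])/c['fy']*z,z],-1)
    return p@rot(c['rotation']).T+c['xyz']
def pix(c,u,v,h):
    d=rot(c['rotation'])@np.array([(u-c['cx'])/c['fx'],(v-c['cy'])/c['fy'],1.])
    return c['xyz']+d*(h-c['xyz'][2])/d[2]
E
python3 - <<'E'
from h import *
for n in('top','side'):
    c=dict(np.load(n+'0.npz'));P=cloud(c)
    box=(P[...,0]>.38)&(P[...,0]<.72)&(abs(P[...,1])<.5)&(c['z_map']>0)
    for lo,hi in((-.01,.005),(.008,.016),(.018,.04),(.04,.07),(.07,.088),(.088,.11)):
        m=(box&(P[...,2]>lo)&(P[...,2]<hi)).astype(np.uint8)
        k,l,s,ce=cv2.connectedComponentsWithStats(m)
        for i in range(1,k):
            if s[i,4]<25: continue
            q=P[l==i]; print(n,lo,s[i].tolist(),'min',q.min(0).round(3),'max',q.max(0).round(3),'med',np.median(q,0).round(3))
    m=box; 
c=dict(np.load('top0.npz'))
a=cv2.resize(c['frame'][170:270,280:500],None,fx=3.6,fy=3.6,interpolation=cv2.INTER_CUBIC);cv2.imwrite('pics/c1.png',a)
P=cloud(c);up=P[P[...,2]>.3];print('high',up.min(0),up.max(0))
c=dict(np.load('side0.npz'));P=cloud(c);w=(c['z_map']>0)&(P[...,2]>.12)&(P[...,0]>.35)&(P[...,0]<.95)&(abs(P[...,1])<.6);q=P[w];print('side hi',q.min(0),np.percentile(q,[0,5,50],axis=0))
E
```

```text
top -0.01 [138, 137, 385, 137, 33211] min [ 0.422 -0.5   -0.01 ] max [0.72  0.4   0.005] med [ 0.606 -0.125  0.001]
top 0.008 [129, 136, 15, 126, 808] min [0.424 0.396 0.008] max [0.719 0.417 0.015] med [0.565 0.407 0.01 ]
top 0.008 [195, 143, 12, 23, 51] min [0.654 0.246 0.008] max [0.706 0.271 0.016] med [0.675 0.252 0.011]
top 0.008 [347, 153, 17, 5, 34] min [ 0.683 -0.124  0.008] max [ 0.692 -0.086  0.013] med [ 0.688 -0.105  0.01 ]
top 0.008 [154, 186, 89, 68, 5233] min [0.449 0.157 0.008] max [0.602 0.359 0.016] med [0.525 0.258 0.013]
top 0.008 [315, 197, 22, 21, 233] min [ 0.54  -0.064  0.008] max [ 0.587 -0.015  0.016] med [ 0.563 -0.038  0.01 ]
top 0.008 [436, 206, 44, 47, 676] min [ 0.468 -0.396  0.008] max [ 0.575 -0.297  0.016] med [ 0.522 -0.336  0.013]
top 0.018 [381, 141, 14, 9, 54] min [ 0.701 -0.193  0.02 ] max [ 0.719 -0.163  0.037] med [ 0.715 -0.178  0.03 ]
top 0.018 [187, 143, 17, 21, 111] min [0.657 0.249 0.018] max [0.704 0.287 0.04 ] med [0.67  0.256 0.027]
top 0.018 [508, 145, 18, 22, 231] min [ 0.67  -0.492  0.018] max [ 0.72  -0.459  0.04 ] med [ 0.696 -0.
[... 6414 characters left out ...]
102]
side 0.088 [349, 100, 22, 17, 94] min [ 0.496 -0.383  0.088] max [ 0.552 -0.323  0.1  ] med [ 0.525 -0.364  0.093]
side 0.088 [354, 170, 17, 17, 230] min [ 0.465 -0.143  0.088] max [ 0.504 -0.106  0.105] med [ 0.484 -0.121  0.102]
side 0.088 [350, 191, 17, 18, 244] min [ 0.466 -0.082  0.088] max [ 0.504 -0.044  0.107] med [ 0.485 -0.06   0.101]
side 0.088 [222, 315, 23, 23, 382] min [0.66  0.25  0.088] max [0.705 0.295 0.094] med [0.683 0.273 0.09 ]
high [ 0.45469451 -0.54313166  0.30000577] [0.68597536 0.27718323 0.96881773]
side hi [ 0.3500193  -0.59197879  0.12000103] [[ 0.3500193  -0.59197879  0.12000103]
 [ 0.57178688 -0.51984991  0.18423459]
 [ 0.63084055  0.34829688  0.70592205]]
```

View pics/c1.png

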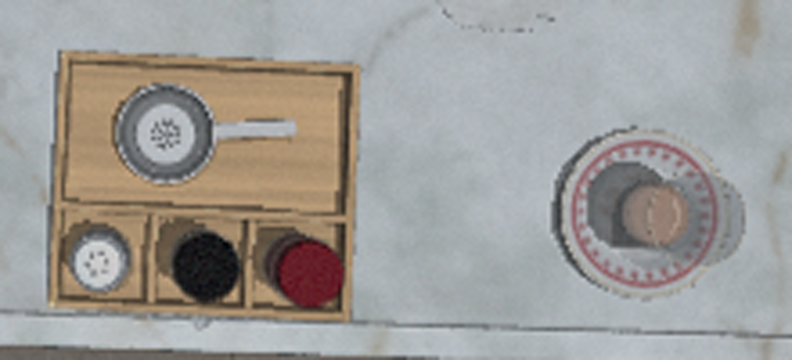

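Request:
jog_arm:
  series:
    - [[0,0,0,0,0,0.13,85],[0,0,0,0,0,0.13,85],[0,0,0,0,0,0.13,85],[0,0,0,0,0,0.13,85],[0,0,0,0,0,0.13,85],[0,0,0,0,0,0.13,85],[0,0,0,0,0,0.13,85],[0,0,0,0,0,0.13,85],[0,0,0,0,0,0.13,85],[0,0,0,0,0,0.033,85]]

```text
time_s: 1.1
eef_pos: [0.2071, 0.5361, 0.2307]
eef_rot: [0.0, 0.709, 0.705, -0.001]
wrist_force: [-0.4, -0.5, -0.9]
opening: 1.002
grasp_force: 0.0
```

Run:
```python
from h import *
for n in('top','side'):
    c=dict(np.load(n+'0.npz'));P=cloud(c);z=c['z_map']>0
    m=z&(P[...,2]>.024)&(P[...,2]<.045)&(P[...,0]>.535)&(P[...,0]<.6)&(P[...,1]>-.13)&(P[...,1]<-.072)
    q=P[m];f=np.polyfit(q[:,1],q[:,0],1);print(n,'handle',len(q),q.mean(0),'yaw slope',f[0],'x at -.088',np.polyval(f,-.088), 'zmed',np.median(q[:,2]))
    m=z&(P[...,2]>.024)&(P[...,2]<.045)&(P[...,0]>.53)&(P[...,0]<.6)&(P[...,1]>-.07)&(P[...,1]<0)
    q=P[m];print('bowl',q.min(0),q.max(0))
    m=z&(P[...,2]>.15)&(P[...,0]<.75)&(P[...,0]>.3)&(abs(P[...,1])<.45)
    q=P[m];print('over',q.min(0),[ (a,q[(q[:,0]<a)][:,2].min().round(3)) for a in(.5,.55,.6,.65,.75) if (q[:,0]<a).any()])
```

```text
top handle 97 [ 0.56779888 -0.09547376  0.03443413] yaw slope -0.07212987021279871 x at -.088 0.5672597992679529 zmed 0.034349190278588404
bowl [ 0.53307229 -0.06989775  0.02418889] [ 0.59507626 -0.0080194   0.03773221]
over [ 0.59205395 -0.30663826  0.58532805] [(0.6, np.float64(0.688)), (0.65, np.float64(0.585)), (0.75, np.float64(0.585))]
side handle 69 [ 0.57022031 -0.0972697   0.03345265] yaw slope -0.07395391438769866 x at -.088 0.5695347784819789 zmed 0.03336933272130338
bowl [ 0.53425933 -0.06976327  0.02403822] [ 0.59707016 -0.00754449  0.03565631]
over [ 0.59274853 -0.44962122  0.15001289] [(0.6, np.float64(0.691)), (0.65, np.float64(0.577)), (0.75, np.float64(0.15))]
```

Request:
jog_arm:
  series:
    - [[-20,15,0,0,0,0,85],[-40,26,0,0,0,0,85],[-42,26,0,0,0,0,85],[-42,26,0,0,0,0,85],[-42,26,0,0,0,0,85],[-42,26,0,0,0,0,85],[-42,26,0,0,0,0,85],[-42,26,0,0,0,0,85],[-42,26,0,0,0,0,85],[-42,26,0,0,0,0,85]]

```text
time_s: 2.1
eef_pos: [0.4564, 0.1382, 0.2312]
eef_rot: [-0.0, 0.708, 0.707, 0.0]
wrist_force: [0.7, 2.2, 0.2]
opening: 0.99
grasp_force: 0.0
```

Request:
jog_arm:
  series:
    - [[-42,13,0,0,0,0,85],[-42,11,0,0,0,0,85],[-42,4,0,0,0,0,85],[-42,0,0,0,0,0,85],[-40,0,0,0,0,0,85],[-30,0,10,0,0,0,85],[-20,0,20,0,0,0,85],[-6,0,20,0,0,0,85],[0,0,20,0,0,0,85],[0,0,0,0,0,0,85]]

```text
time_s: 3.1
eef_pos: [0.4813, -0.1232, 0.1582]
eef_rot: [-0.003, 0.708, 0.706, -0.001]
wrist_force: [-0.1, -0.1, 0.1]
opening: 0.991
grasp_force: 0.0
```

Request:
jog_arm:
  series:
    - [[-2,2,20,0,0,0,85],[0,0,24,0,0,0,85],[0,0,24,0,0,0,85],[0,0,20,0,0,0,85],[0,0,18,0,0,0,85],[0,0,0,0,0,0,60],[0,0,0,0,0,0,30],[0,0,0,0,0,0,30],[0,0,0,0,0,0,30],[0,0,0,0,0,0,30]]

```text
time_s: 4.1
eef_pos: [0.4865, -0.1263, 0.0571]
eef_rot: [0.001, 0.707, 0.707, 0.0]
wrist_force: [-2.1, 1.5, 6.3]
opening: 0.475
grasp_force: 59.8
```

Run:
```python
from bench import ctrl
import cv2,numpy as np
o=ctrl.get_obs();print(o['eef_pos'],o['opening'],o['grasp_force'],o['wrist_force'],o['dq'].round(4) if hasattr(o['dq'],'round') else o['dq'])
a=[]
for n,(r,c) in {'side':(100,300),'wrist':(0,0)}.items():
    f=ctrl.camera(n)['frame']
    if n=='side': f=cv2.resize(f[100:260,290:450],(400,400),interpolation=cv2.INTER_CUBIC)
    else: f=cv2.resize(f,(400,250))
    a.append(cv2.copyMakeBorder(f,0,400-f.shape[0],0,0,cv2.BORDER_CONSTANT))
cv2.imwrite('pics/g1.png',np.hstack(a))
```

```text
[ 0.48652543 -0.12630684  0.0571039 ] 0.47518657102332806 59.77755497326143 [-2.11872128  1.45609567  6.31333767] [-0.0008  0.0005  0.0014  0.0016 -0.0024 -0.0011]
```

View pics/g1.png

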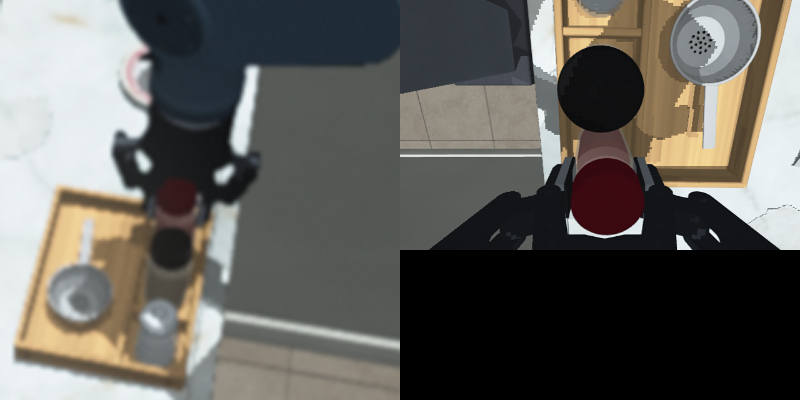

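Request:
jog_arm:
  series:
    - [[0,0,-10,0,0,0,30],[0,0,-20,0,0,0,30],[0,0,-25,0,0,0,30],[0,0,-25,0,0,0,30],[0,0,-25,0,0,0,30],[0,0,-20,0,0,0,30],[10,0,-10,0,0,0,30],[20,0,0,0,0,0,30],[30,0,0,0,0,0,30],[40,0,0,0,0,0,30]]

```text
time_s: 5.2
eef_pos: [0.4854, -0.0252, 0.1905]
eef_rot: [0.0, 0.708, 0.706, 0.0]
wrist_force: [1.4, -0.1, -1.5]
opening: 0.477
grasp_force: 60.8
```

Request:
jog_arm:
  series:
    - [[45,4,0,0,0,0,30],[45,4,0,0,0,0,30],[45,4,0,0,0,0,30],[45,4,0,0,0,0,30],[45,4,0,0,0,0,30],[42,4,0,0,0,0,30],[35,4,0,0,0,0,30],[24,2,0,0,0,0,30],[16,0,10,0,0,0,30],[6,0,20,0,0,0,30]]

```text
time_s: 6.2
eef_pos: [0.5163, 0.3243, 0.161]
eef_rot: [0.0, 0.707, 0.707, 0.001]
wrist_force: [0.7, -1.0, -1.6]
opening: 0.478
grasp_force: 60.8
```

Request:
jog_arm:
  series:
    - [[0,0,25,0,0,0,30],[0,0,25,0,0,0,30],[0,0,20,0,0,0,30],[0,0,12,0,0,0,30],[0,0,6,0,0,0,30],[0,0,0,0,0,0,30],[0,0,0,0,0,0,30],[0,0,0,0,0,0,30],[0,0,0,0,0,0,30],[0,0,0,0,0,0,30]]

```text
time_s: 7.2
eef_pos: [0.5164, 0.3222, 0.073]
eef_rot: [0.0, 0.707, 0.707, 0.001]
wrist_force: [-1.0, -0.2, -2.0]
opening: 0.477
grasp_force: 60.8
```

Request:
jog_arm:
  series:
    - [[0,0,3,0,0,0,30],[0,0,2,0,0,0,30],[0,0,2,0,0,0,30],[0,0,1,0,0,0,30],[0,0,1,0,0,0,30],[0,0,0,0,0,0,30],[0,0,0,0,0,0,30],[0,0,0,0,0,0,30],[0,0,0,0,0,0,30],[0,0,0,0,0,0,30]]

```text
time_s: 8.2
eef_pos: [0.5161, 0.3221, 0.0633]
eef_rot: [0.0, 0.707, 0.707, 0.0]
wrist_force: [-0.1, -0.7, -0.3]
opening: 0.475
grasp_force: 60.9
```

Request:
jog_arm:
  series:
    - [[0,0,0.5,0,0,0,30],[0,0,0,0,0,0,50],[0,0,0,0,0,0,65],[0,0,0,0,0,0,85],[0,0,0,0,0,0,85],[0,0,0,0,0,0,85],[0,0,-15,0,0,0,85],[0,0,-25,0,0,0,85],[0,0,-35,0,0,0,85],[0,0,-35,0,0,0,85]]

```text
time_s: 9.2
eef_pos: [0.5159, 0.322, 0.1748]
eef_rot: [-0.0, 0.707, 0.707, -0.0]
wrist_force: [1.1, 0.5, -0.1]
opening: 0.994
grasp_force: 0.0
```

```bash
cat > look.py <<'E'
from h import *
from bench import ctrl
import sys
# print blobs in box x0 x1 y0 y1 zlo zhi from a camera
def blobs(n,b,mn=25,c=None):
    c=c or ctrl.camera(n);P=cloud(c)
    m=(c['z_map']>0)
    for i in range(3): m&=(P[...,i]>b[2*i])&(P[...,i]<b[2*i+1])
    k,l,s,ce=cv2.connectedComponentsWithStats(m.astype(np.uint8))
    for i in range(1,k):
        if s[i,4]>=mn:
            q=P[l==i];a,z=q.min(0),q.max(0);print(n,s[i,4],'mid',((a+z)/2).round(4),'ext',(z-a).round(3),'zmed',np.median(q[:,2]).round(4))
E
python3 - <<'E'
from look import *
for n in('top','side'):blobs(n,(.45,.6,.15,.36,.095,.125))
E
```

```text
top 313 mid [0.5119 0.3227 0.1042] ext [0.036 0.04  0.017] zmed 0.109
side 335 mid [0.5136 0.3258 0.1039] ext [0.038 0.035 0.018] zmed 0.1079
```

Request:
jog_arm:
  series:
    - [[-20,0,-5,0,0,0,85],[-40,-4,0,0,0,0,85],[-45,-4,0,0,0,0,85],[-45,-4,0,0,0,0,85],[-45,-4,0,0,0,0,85],[-45,-4,0,0,0,0,85],[-45,-4,0,0,0,0,85],[-45,-4,0,0,0,0,85],[-38,-2,0,0,0,0,85],[-19,0,5,0,0,0,85]]

```text
time_s: 10.3
eef_pos: [0.4858, -0.068, 0.1739]
eef_rot: [0.001, 0.708, 0.706, 0.0]
wrist_force: [-0.2, 0.6, -0.0]
opening: 0.994
grasp_force: 0.0
```

Request:
jog_arm:
  series:
    - [[0,0,10,0,0,0,85],[0,0,25,0,0,0,85],[0,0,25,0,0,0,85],[0,0,25,0,0,0,85],[0,0,20,0,0,0,85],[0,0,10,0,0,0,85],[0,0,4,0,0,0,85],[0,0,0,0,0,0,85],[0,0,0,0,0,0,85],[0,0,0,0,0,0,85]]

```text
time_s: 11.3
eef_pos: [0.4865, -0.0651, 0.0548]
eef_rot: [0.001, 0.707, 0.707, 0.0]
wrist_force: [0.3, -0.4, -0.1]
opening: 0.998
grasp_force: 0.0
```

Close, then lift.

Request:
jog_arm:
  series:
    - [[0,0,0,0,0,0,60],[0,0,0,0,0,0,50],[0,0,0,0,0,0,30],[0,0,0,0,0,0,30],[0,0,0,0,0,0,30],[0,0,0,0,0,0,30],[0,0,0,0,0,0,30],[0,0,0,0,0,0,30],[0,0,0,0,0,0,30],[0,0,0,0,0,0,30]]

```text
time_s: 12.3
eef_pos: [0.4858, -0.065, 0.0544]
eef_rot: [0.0, 0.707, 0.707, 0.0]
wrist_force: [-1.8, 0.4, 5.9]
opening: 0.478
grasp_force: 60.0
```

Request:
jog_arm:
  series:
    - [[0,0,-10,0,0,0,30],[0,0,-20,0,0,0,30],[0,0,-25,0,0,0,30],[0,0,-25,0,0,0,30],[0,0,-25,0,0,0,30],[5,0,-20,0,0,0,30],[15,2,-10,0,0,0,30],[30,4,0,0,0,0,30],[40,4,0,0,0,0,30],[45,4,0,0,0,0,30]]

```text
time_s: 13.3
eef_pos: [0.4998, 0.0707, 0.1894]
eef_rot: [0.0, 0.708, 0.706, 0.0]
wrist_force: [1.5, -0.1, -2.5]
opening: 0.478
grasp_force: 61.1
```

Request:
jog_arm:
  series:
    - [[45,4,0,0,0,0,30],[45,4,0,0,0,0,30],[40,4,0,0,0,0,30],[30,4,0,0,0,0,30],[20,0,10,0,0,0,30],[8,0,20,0,0,0,30],[0,0,25,0,0,0,30],[0,0,25,0,0,0,30],[0,0,22,0,0,0,30],[0,0,12,0,0,0,30]]

```text
time_s: 14.3
eef_pos: [0.5145, 0.2577, 0.0729]
eef_rot: [-0.001, 0.707, 0.707, -0.001]
wrist_force: [-0.0, -0.6, -2.1]
opening: 0.474
grasp_force: 61.1
```

Request:
jog_arm:
  series:
    - [[0,0,6,0,0,0,30],[0,0,3,0,0,0,30],[0,0,2,0,0,0,30],[0,0,2,0,0,0,30],[0,0,1,0,0,0,30],[0,0,1,0,0,0,30],[0,0,0,0,0,0,30],[0,0,0,0,0,0,30],[0,0,0,0,0,0,30],[0,0,0,0,0,0,30]]

```text
time_s: 15.3
eef_pos: [0.5164, 0.2582, 0.0604]
eef_rot: [0.0, 0.707, 0.707, 0.0]
wrist_force: [-1.0, 0.1, 5.9]
opening: 0.48
grasp_force: 61.8
```

Seated (6 N, same as at grasp). Release and rise, then traverse to the salt shaker (TCP x .487, y 0).

Request:
jog_arm:
  series:
    - [[0,0,0,0,0,0,50],[0,0,0,0,0,0,65],[0,0,0,0,0,0,85],[0,0,0,0,0,0,85],[0,0,0,0,0,0,85],[0,0,-15,0,0,0,85],[0,0,-25,0,0,0,85],[0,0,-35,0,0,0,85],[0,0,-30,0,0,0,85],[-15,0,-10,0,0,0,85]]

```text
time_s: 16.3
eef_pos: [0.5182, 0.2444, 0.1799]
eef_rot: [0.002, 0.707, 0.707, 0.003]
wrist_force: [0.8, -0.3, -0.1]
opening: 0.994
grasp_force: 0.0
```

Request:
jog_arm:
  series:
    - [[-35,-5,0,0,0,0,85],[-42,-5,0,0,0,0,85],[-42,-5,0,0,0,0,85],[-42,-5,0,0,0,0,85],[-40,-5,0,0,0,0,85],[-26,-4,0,0,0,0,85],[-14,0,10,0,0,0,85],[-2,0,20,0,0,0,85],[0,0,25,0,0,0,85],[0,0,20,0,0,0,85]]

```text
time_s: 17.3
eef_pos: [0.4858, 0.0001, 0.0978]
eef_rot: [-0.001, 0.708, 0.707, -0.0]
wrist_force: [0.4, -0.7, -0.1]
opening: 0.997
grasp_force: 0.0
```

Request:
jog_arm:
  series:
    - [[0,0,20,0,0,0,85],[0,0,20,0,0,0,85],[0,0,14,0,0,0,85],[0,0,8,0,0,0,85],[0,0,0,0,0,0,85],[0,0,0,0,0,0,60],[0,0,0,0,0,0,50],[0,0,0,0,0,0,30],[0,0,0,0,0,0,30],[0,0,0,0,0,0,30]]

```text
time_s: 18.3
eef_pos: [0.4872, -0.0001, 0.039]
eef_rot: [0.0, 0.707, 0.707, 0.0]
wrist_force: [-3.0, 0.6, 8.0]
opening: 0.398
grasp_force: 59.0
```

Request:
jog_arm:
  series:
    - [[0,0,0,0,0,0,30],[0,0,0,0,0,0,30],[0,0,-5,0,0,0,30],[0,0,-10,0,0,0,30],[0,0,-10,0,0,0,30],[0,0,-15,0,0,0,30],[0,0,-10,0,0,0,30],[0,0,0,0,0,0,30],[0,0,0,0,0,0,30],[0,0,0,0,0,0,30]]

```text
time_s: 19.3
eef_pos: [0.4862, 0.0002, 0.0873]
eef_rot: [-0.0, 0.707, 0.707, -0.0]
wrist_force: [0.1, 0.1, -0.4]
opening: 0.396
grasp_force: 59.6
```

Run:
```python
from bench import ctrl
import cv2,numpy as np
f=ctrl.camera('side')['frame'];w=ctrl.camera('wrist')['frame']
cv2.imwrite('pics/g2.png',np.hstack([cv2.resize(f[140:300,270:430],(400,400),interpolation=cv2.INTER_CUBIC),cv2.copyMakeBorder(cv2.resize(w,(400,250)),0,150,0,0,0)]))
```

```text
(no output)
```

View pics/g2.png

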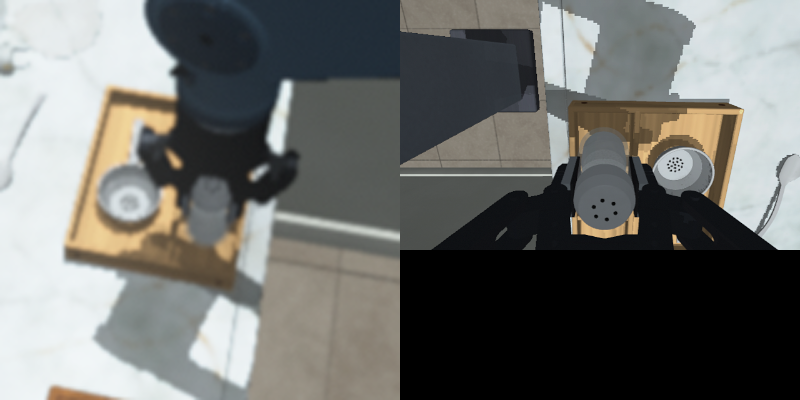

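Request:
jog_arm:
  series:
    - [[0,0,-20,0,0,0,30],[5,0,-20,0,0,0,30],[20,4,-10,0,0,0,30],[35,5,0,0,0,0,30],[40,5,0,0,0,0,30],[40,5,0,0,0,0,30],[30,5,0,0,0,0,30],[16,5,0,0,0,0,30],[5,0,10,0,0,0,30],[0,0,20,0,0,0,30]]

```text
time_s: 20.4
eef_pos: [0.517, 0.1912, 0.108]
eef_rot: [0.001, 0.707, 0.707, 0.001]
wrist_force: [-0.6, -0.2, -1.5]
opening: 0.398
grasp_force: 59.7
```

Request:
jog_arm:
  series:
    - [[0,0,20,0,0,0,30],[0,0,20,0,0,0,30],[0,0,10,0,0,0,30],[0,0,5,0,0,0,30],[0,0,2,0,0,0,30],[0,0,2,0,0,0,30],[0,0,1,0,0,0,30],[0,0,0,0,0,0,30],[0,0,0,0,0,0,30],[0,0,0,0,0,0,30]]

```text
time_s: 21.4
eef_pos: [0.5162, 0.1911, 0.0482]
eef_rot: [0.0, 0.707, 0.707, 0.0]
wrist_force: [0.1, 0.2, -0.6]
opening: 0.398
grasp_force: 59.7
```

Request:
jog_arm:
  series:
    - [[0,0,1,0,0,0,30],[0,0,1,0,0,0,30],[0,0,0.5,0,0,0,30],[0,0,0,0,0,0,30],[0,0,0,0,0,0,30],[0,0,0,0,0,0,30],[0,0,0,0,0,0,30],[0,0,0,0,0,0,30],[0,0,0,0,0,0,30],[0,0,0,0,0,0,30]]

```text
time_s: 22.4
eef_pos: [0.5159, 0.191, 0.0453]
eef_rot: [0.0, 0.707, 0.707, 0.0]
wrist_force: [-0.4, 0.2, -1.1]
opening: 0.399
grasp_force: 59.7
```

Request:
jog_arm:
  series:
    - [[0,0,0.5,0,0,0,30],[0,0,0.5,0,0,0,30],[0,0,0.5,0,0,0,30],[0,0,0,0,0,0,30],[0,0,0,0,0,0,30],[0,0,0,0,0,0,30],[0,0,0,0,0,0,30],[0,0,0,0,0,0,30],[0,0,0,0,0,0,30],[0,0,0,0,0,0,30]]

```text
time_s: 23.4
eef_pos: [0.5161, 0.1911, 0.045]
eef_rot: [0.0, 0.707, 0.707, -0.0]
wrist_force: [-4.0, -0.4, 10.5]
opening: 0.399
grasp_force: 61.4
```

Contact. Release, rise.

Request:
jog_arm:
  series:
    - [[0,0,-0.5,0,0,0,30],[0,0,0,0,0,0,50],[0,0,0,0,0,0,65],[0,0,0,0,0,0,85],[0,0,0,0,0,0,85],[0,0,0,0,0,0,85],[0,0,-15,0,0,0,85],[0,0,-25,0,0,0,85],[0,0,-35,0,0,0,85],[0,0,-30,0,0,0,85]]

```text
time_s: 24.4
eef_pos: [0.5162, 0.1911, 0.1519]
eef_rot: [0.0, 0.707, 0.707, 0.0]
wrist_force: [0.5, -0.7, 0.2]
opening: 0.997
grasp_force: 0.0
```

Request:
jog_arm:
  series:
    - [[-20,0,0,0,0,0,50],[-40,5,0,0,0,0,30],[-42,6,0,0,0,0,30],[-42,6,0,0,0,0,30],[-42,6,0,0,0,0,30],[-42,6,0,0,0,0,30],[-30,6,0,0,0,0,30],[-16,6,0,0,0,0,30],[-5,4,0,0,0,0,30],[0,0,0,0,0,0,30]]

```text
time_s: 25.4
eef_pos: [0.5611, -0.0878, 0.1496]
eef_rot: [0.0, 0.708, 0.707, 0.0]
wrist_force: [0.4, 0.3, 0.4]
opening: 0.352
grasp_force: 0.0
```

Run:
```python
from look import *
for n in('top','side'):
    c=ctrl.camera(n);cv2.imwrite(f'pics/{n}1.png',c['frame'])
    blobs(n,(.45,.6,.15,.36,.079,.125),c=c)
c=ctrl.camera('wrist');np.savez('w1.npz',**c)
blobs('wrist',(.53,.6,-.13,-.075,.024,.045),c=c);print(ctrl.get_obs()['eef_pos'])
P=cloud(c);m=(c['z_map']>0)&(P[...,2]>.026)&(P[...,2]<.045)&(P[...,0]>.535)&(P[...,0]<.6)&(P[...,1]>-.13)&(P[...,1]<-.072);q=P[m]
if len(q)>10:
    f=np.polyfit(q[:,1],q[:,0],1);print(f,np.polyval(f,-.088),q.min(0),q.max(0))
cv2.imwrite('pics/w1.png',c['frame'])
```

```text
top 385 mid [0.5113 0.3212 0.0967] ext [0.041 0.04  0.035] zmed 0.1084
top 359 mid [0.5144 0.2572 0.0961] ext [0.039 0.041 0.034] zmed 0.1085
top 211 mid [0.5152 0.1905 0.0872] ext [0.033 0.034 0.015] zmed 0.0901
side 233 mid [0.5165 0.1916 0.0876] ext [0.034 0.033 0.017] zmed 0.0892
side 432 mid [0.5156 0.2587 0.096 ] ext [0.041 0.04  0.034] zmed 0.1076
side 465 mid [0.5126 0.323  0.0959] ext [0.04  0.041 0.034] zmed 0.1076
wrist 756 mid [ 0.5696 -0.0988  0.033 ] ext [0.013 0.047 0.006] zmed 0.033
[ 0.56038468 -0.08636737  0.14917682]
[-0.07498607  0.56216009] 0.568758865099061 [ 0.56173252 -0.12233283  0.03016222] [ 0.57599512 -0.07200123  0.03581346]
```

View pics/w1.png

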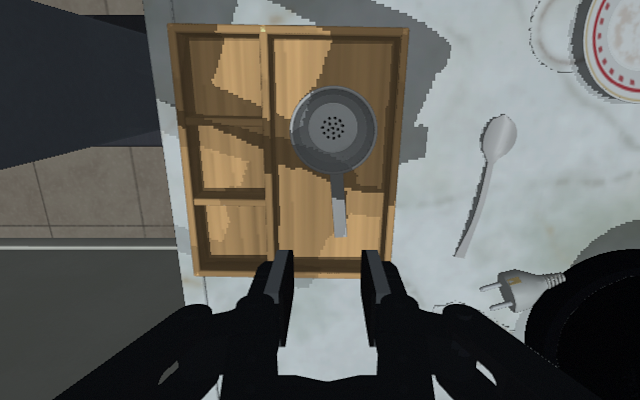

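Request:
jog_arm:
  series:
    - [[-1,8,10,0,0,-0.075,30],[0,0,25,0,0,0,30],[0,0,25,0,0,0,30],[0,0,25,0,0,0,30],[0,0,20,0,0,0,30],[0,0,10,0,0,0,30],[0,0,5,0,0,0,30],[0,0,0,0,0,0,30],[0,0,0,0,0,0,30],[0,0,0,0,0,0,30]]

```text
time_s: 26.55
eef_pos: [0.5695, -0.0892, 0.0305]
eef_rot: [0.001, 0.68, 0.733, 0.0]
wrist_force: [0.2, -0.2, 0.3]
opening: 0.35
grasp_force: 0.0
```

Request:
jog_arm:
  series:
    - [[1,0,7,0,0,0,30],[0,0,7,0,0,0,30],[0,0,0,0,0,0,30],[0,0,0,0,0,0,20],[0,0,0,0,0,0,12],[0,0,0,0,0,0,4],[0,0,0,0,0,0,4],[0,0,0,0,0,0,4],[0,0,0,0,0,0,4],[0,0,0,0,0,0,4]]

```text
time_s: 27.55
eef_pos: [0.5687, -0.0881, 0.0154]
eef_rot: [0.0, 0.68, 0.733, 0.0]
wrist_force: [0.3, 0.3, 1.1]
opening: 0.094
grasp_force: 58.5
```

Request:
jog_arm:
  series:
    - [[0,0,-5,0,0,0,4],[0,0,-10,0,0,0,4],[0,0,-20,0,0,0,4],[0,0,-25,0,0,0,4],[0,0,-25,0,0,0,4],[0,0,-25,0,0,0,4],[0,0,-25,0,0,0,4],[0,0,-20,0,0,0,4],[0,0,-10,0,0,0,4],[0,0,0,0,0,0.075,4]]

```text
time_s: 28.55
eef_pos: [0.5696, -0.0884, 0.1828]
eef_rot: [0.002, 0.708, 0.706, 0.001]
wrist_force: [0.7, -0.1, -0.2]
opening: 0.091
grasp_force: 58.5
```

Run:
```python
from look import *
print({k:ctrl.get_obs()[k] for k in('eef_pos','eef_rot')})
for n in('top','side','wrist'):
    c=ctrl.camera(n);np.savez(f'{n}2.npz',**c)
    blobs(n,(.5,.66,-.13,0.02,.13,.3),c=c)
    blobs(n,(.48,.57,-.4,-.3,.086,.105),c=c)
cv2.imwrite('pics/w2.png',c['frame'])
```

```text
{'eef_pos': array([ 0.56963605, -0.08835205,  0.18277471]), 'eef_rot': array([0.0017807 , 0.70777829, 0.70643193, 0.00080422])}
top 163 mid [ 0.5169 -0.088   0.272 ] ext [0.023 0.025 0.03 ] zmed 0.2779
top 147 mid [ 0.5212 -0.3556  0.093 ] ext [0.057 0.054 0.014] zmed 0.0928
side 1949 mid [ 0.5698 -0.0641  0.2342] ext [0.126 0.113 0.131] zmed 0.2374
side 121 mid [ 0.5237 -0.3533  0.0922] ext [0.056 0.058 0.012] zmed 0.0914
wrist 62469 mid [ 0.5692 -0.0652  0.2181] ext [0.117 0.114 0.098] zmed 0.2274
```

View pics/w2.png

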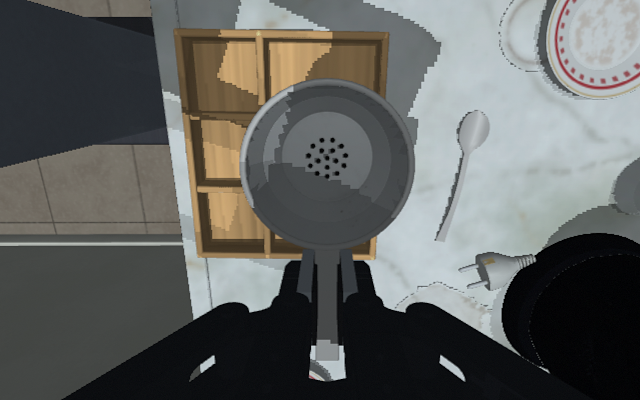

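Run:
```python
from look import *
from scipy.optimize import least_squares
c=dict(np.load('wrist2.npz'));P=cloud(c);z=c['z_map']>0
v,u=np.mgrid[:400,:640]
m=z&(u>235)&(u<420)&(v>75)&(v<252)&(P[...,2]>.16)&(P[...,2]<.23)
# rim = outermost valid pts: for each angle take farthest
q=P[m];ctr=np.median(q,0)
for it in range(3):
    a=np.arctan2(q[:,1]-ctr[1],q[:,0]-ctr[0]);r=np.hypot(*(q-ctr)[:,:2].T)
    E=[]
    for k in np.linspace(-np.pi,np.pi,73)[:-1]:
        if abs(k+np.pi/2)<.5: continue
        s=(a>=k)&(a<k+.09)&(r<.036)
        if s.any(): E.append(q[s][np.argsort(r[s])[-8:]].mean(0))
    E=np.array(E);s=least_squares(lambda p:np.hypot(E[:,0]-p[0],E[:,1]-p[1])-p[2],[*ctr[:2],.03]);ctr=np.array([*s.x[:2],0])
A=np.c_[E[:,:2]-ctr[:2],np.ones(len(E))];pl=np.linalg.lstsq(A,E[:,2],rcond=None)[0]
print('bowl',s.x,'plane',pl,'res',np.abs(s.fun).max())
# glass rim fit
for n in('top','side'):
    c=dict(np.load(n+'2.npz'));P=cloud(c);m=(c['z_map']>0)&(P[...,0]>.48)&(P[...,0]<.57)&(P[...,1]>-.4)&(P[...,1]<-.3)&(P[...,2]>.086)&(P[...,2]<.1)
    q=P[m];s=least_squares(lambda p:np.hypot(q[:,0]-p[0],q[:,1]-p[1])-p[2],[.522,-.352,.028],loss='soft_l1',f_scale=.002);print(n,len(q),s.x)
    m=(c['z_map']>0)&(P[...,0]>.46)&(P[...,0]<.59)&(P[...,1]>-.42)&(P[...,1]<-.28)&(P[...,2]>.010)&(P[...,2]<.018)
    q=P[m];q=q[np.hypot(q[:,0]-.523,q[:,1]+.346)>.045];s=least_squares(lambda p:np.hypot(q[:,0]-p[0],q[:,1]-p[1])-p[2],[.522,-.346,.05],loss='soft_l1',f_scale=.002);print('saucer',len(q),s.x)
```

```text
bowl [ 0.56893565 -0.03963859  0.03163279] plane [-1.69172294e-04 -2.78619028e-03  1.96645323e-01] res 0.00014720312898607035
top 158 [ 0.52134684 -0.35211598  0.02728466]
saucer 386 [ 0.52206895 -0.34810577  0.05017958]
side 121 [ 0.52365644 -0.3524865   0.02740355]
saucer 130 [ 0.52298487 -0.34723951  0.04994171]
```

Request:
jog_arm:
  series:
    - [[-15,0,0,0,0,0,4],[-30,-5,0,0,0,0,4],[-40,-6,0,0,0,0,4],[-42,-6,0,0,0,0,4],[-42,-6,0,0,0,0,4],[-42,-6,0,0,0,0,4],[-40,-6,0,0,0,0,4],[-33,-6,0,0,0,0,4],[-20,-4,0,0,0,0,4],[-8,-1,0,0,0,0,4]]

```text
time_s: 29.7
eef_pos: [0.521, -0.4022, 0.1795]
eef_rot: [-0.0, 0.708, 0.706, -0.0]
wrist_force: [0.6, 0.3, -0.7]
opening: 0.089
grasp_force: 58.5
```

Request:
jog_arm:
  series:
    - [[0,0,10,0,0,0,4],[0,0,20,0,0,0,4],[0,0,20,0,0,0,4],[0,0,10,0,0,0,4],[0,0,3,0,0,0,4],[0,0,0,0,0,0,4],[0,0,0,0,0,0,4],[0,0,0,0,0,0,4],[0,0,0,0,0,0,4],[0,0,0,0,0,0,4]]

```text
time_s: 30.7
eef_pos: [0.5224, -0.4002, 0.1179]
eef_rot: [0.0, 0.707, 0.707, -0.0]
wrist_force: [0.6, -0.1, -0.4]
opening: 0.094
grasp_force: 58.5
```

Run:
```python
from look import *
print(ctrl.get_obs()['eef_pos'])
a=[]
for n,(r,k) in {'top':(190,430),'side':(80,320)}.items():
    c=ctrl.camera(n);np.savez(f'{n}3.npz',**c)
    f=c['frame'][r:r+75,k:k+75];a.append(cv2.resize(f,(400,400),interpolation=cv2.INTER_CUBIC))
    blobs(n,(.47,.59,-.42,-.3,.10,.15),c=c);blobs(n,(.47,.59,-.42,-.3,.084,.1),c=c,mn=8)
cv2.imwrite('pics/g3.png',np.hstack(a))
```

```text
[ 0.52243032 -0.40020408  0.11785222]
top 915 mid [ 0.5213 -0.3679  0.1281] ext [0.061 0.096 0.043] zmed 0.1192
top 14 mid [ 0.5428 -0.3395  0.091 ] ext [0.013 0.021 0.012] zmed 0.0942
top 11 mid [ 0.517  -0.3264  0.0908] ext [0.021 0.005 0.013] zmed 0.0947
top 10 mid [ 0.4984 -0.3372  0.0921] ext [0.008 0.014 0.012] zmed 0.0932
side 513 mid [ 0.5233 -0.3691  0.1268] ext [0.063 0.101 0.045] zmed 0.1259
side 69 mid [ 0.5236 -0.3456  0.0905] ext [0.056 0.043 0.013] zmed 0.0901
```

View pics/g3.png

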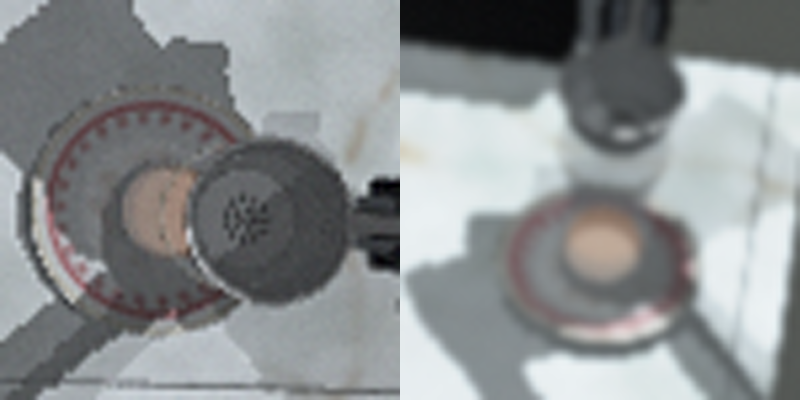

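Request:
jog_arm:
  series:
    - [[-2,0,0,0,0,0,4],[0,0,5,0,0,0,4],[0,0,5,0,0,0,4],[0,0,4,0,0,0,4],[0,0,3,0,0,0,4],[0,0,2,0,0,0,4],[0,0,2,0,0,0,4],[0,0,0,0,0,0,4],[0,0,0,0,0,0,4],[0,0,0,0,0,0,4]]

```text
time_s: 31.8
eef_pos: [0.5224, -0.4021, 0.0965]
eef_rot: [0.0, 0.707, 0.707, -0.0]
wrist_force: [-0.3, 1.4, 0.2]
opening: 0.09
grasp_force: 58.5
```

Request:
jog_arm:
  series:
    - [[0,0,0.5,0,0,0,4],[0,0,0.5,0,0,0,4],[0,0,0.5,0,0,0,4],[0,0,0.5,0,0,0,4],[0,0,0.5,0,0,0,4],[0,0,0,0,0,0,4],[0,0,0,0,0,0,4],[0,0,0,0,0,0,4],[0,0,0,0,0,0,4],[0,0,0,0,0,0,4]]

```text
time_s: 32.8
eef_pos: [0.5223, -0.4019, 0.0938]
eef_rot: [-0.0, 0.707, 0.707, 0.0]
wrist_force: [-0.5, -0.2, 0.0]
opening: 0.091
grasp_force: 58.5
```

Request:
jog_arm:
  series:
    - [[0,0,0.5,0,0,0,4],[0,0,0.5,0,0,0,4],[0,0,0,0,0,0,4],[0,0,0,0,0,0,4],[0,0,0,0,0,0,4],[0,0,0,0,0,0,4],[0,0,0,0,0,0,4],[0,0,0,0,0,0,4],[0,0,0,0,0,0,4],[0,0,0,0,0,0,4]]

```text
time_s: 33.8
eef_pos: [0.5222, -0.4019, 0.0928]
eef_rot: [-0.0, 0.707, 0.707, -0.0]
wrist_force: [-0.2, 0.5, -0.4]
opening: 0.091
grasp_force: 58.5
```

Request:
jog_arm:
  series:
    - [[0,0,0.5,0,0,0,4],[0,0,0.5,0,0,0,4],[0,0,0.5,0,0,0,4],[0,0,0,0,0,0,4],[0,0,0,0,0,0,4],[0,0,0,0,0,0,4],[0,0,0,0,0,0,4],[0,0,0,0,0,0,4],[0,0,0,0,0,0,4],[0,0,0,0,0,0,4]]

```text
time_s: 34.8
eef_pos: [0.5223, -0.402, 0.0914]
eef_rot: [0.0, 0.707, 0.707, 0.0]
wrist_force: [-0.1, 0.3, 2.4]
opening: 0.093
grasp_force: 58.7
```

Run:
```python
from look import *
a=[]
for n,(r,k) in {'top':(190,430),'side':(80,320)}.items():
    c=ctrl.camera(n);np.savez(f'{n}4.npz',**c)
    f=c['frame'][r:r+75,k:k+75];a.append(cv2.resize(f,(400,400),interpolation=cv2.INTER_CUBIC))
    blobs(n,(.47,.59,-.42,-.3,.084,.13),c=c,mn=8);blobs(n,(.47,.59,-.42,-.3,.06,.084),c=c,mn=8)
cv2.imwrite('pics/g4.png',np.hstack(a))
```

```text
top 812 mid [ 0.5207 -0.368   0.1069] ext [0.063 0.094 0.046] zmed 0.0968
top 22 mid [ 0.5314 -0.3548  0.0822] ext [0.015 0.014 0.003] zmed 0.0832
top 13 mid [ 0.5217 -0.3321  0.0698] ext [0.024 0.005 0.017] zmed 0.0715
top 23 mid [ 0.5099 -0.359   0.0819] ext [0.015 0.022 0.004] zmed 0.0833
side 494 mid [ 0.5229 -0.3688  0.107 ] ext [0.061 0.097 0.046] zmed 0.1009
side 43 mid [ 0.5229 -0.3642  0.0825] ext [0.034 0.025 0.003] zmed 0.0829
side 71 mid [ 0.5222 -0.3361  0.072 ] ext [0.043 0.018 0.024] zmed 0.072
```

View pics/g4.png

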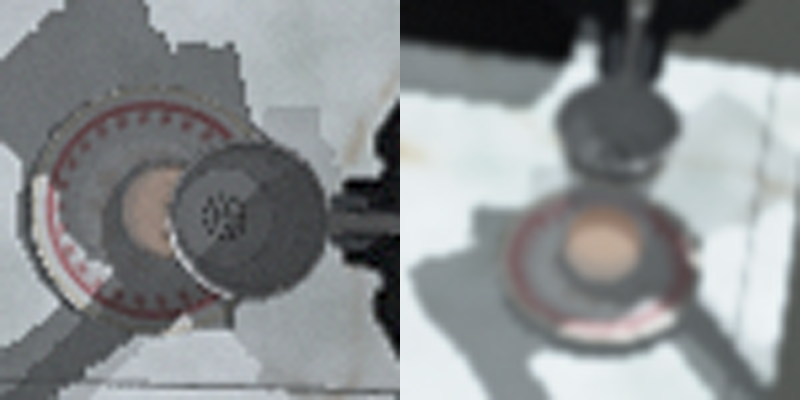

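Request:
jog_arm:
  series:
    - [[0,0,0,0,0,0,15],[0,0,0,0,0,0,25],[0,0,0,0,0,0,40],[0,0,0,0,0,0,40],[0,0,0,0,0,0,40],[0,0,0,0,0,0,40],[0,0,-5,0,0,0,40],[0,0,-15,0,0,0,40],[0,0,-25,0,0,0,40],[0,0,-30,0,0,0,40]]

```text
time_s: 35.9
eef_pos: [0.5219, -0.4016, 0.1673]
eef_rot: [-0.001, 0.707, 0.707, 0.0]
wrist_force: [-0.3, -1.1, 0.3]
opening: 0.468
grasp_force: 0.0
```

Run:
```python
from look import *
for n in('top','side'):
    c=ctrl.camera(n)
    blobs(n,(.47,.59,-.43,-.3,.084,.13),c=c,mn=8);blobs(n,(.45,.6,.15,.36,.079,.125),c=c)
    cv2.imwrite(f'pics/{n}5.png',c['frame'])
```

```text
top 784 mid [ 0.5206 -0.3757  0.0997] ext [0.063 0.108 0.031] zmed 0.0953
top 378 mid [0.5112 0.3214 0.0963] ext [0.041 0.039 0.034] zmed 0.1085
top 359 mid [0.5145 0.2573 0.0963] ext [0.039 0.04  0.034] zmed 0.1088
top 211 mid [0.5152 0.1903 0.0877] ext [0.033 0.034 0.017] zmed 0.0903
side 432 mid [ 0.5238 -0.3744  0.0986] ext [0.063 0.109 0.029] zmed 0.0974
side 232 mid [0.5165 0.192  0.0868] ext [0.034 0.033 0.015] zmed 0.0892
side 434 mid [0.5153 0.2592 0.0958] ext [0.041 0.041 0.034] zmed 0.1074
side 467 mid [0.5125 0.3237 0.0959] ext [0.04  0.041 0.033] zmed 0.1075
```

Request:
jog_arm:
  series:
    - [[10,0,-10,0,0,0,40],[25,0,-5,0,0,0,60],[40,0,0,0,0,0,85],[45,0,0,0,0,0,85],[45,0,0,0,0,0,85],[45,0,0,0,0,0,85],[45,0,0,0,0,0,85],[45,0,0,0,0,0,85],[45,0,0,0,0,0,85],[45,0,0,0,0,0,85]]

```text
time_s: 37.0
eef_pos: [0.5215, -0.0095, 0.1813]
eef_rot: [-0.0, 0.707, 0.707, -0.0]
wrist_force: [0.9, -0.1, -0.1]
opening: 0.996
grasp_force: 0.0
```

Request:
jog_arm:
  series:
    - [[45,0,0,0,0,0,85],[45,0,0,0,0,0,85],[45,0,0,0,0,0,85],[38,-2,0,0,0,0,85],[20,-2,0,0,0,0,85],[9,-2,0,0,0,0,85],[0,0,10,0,0,0,85],[0,0,20,0,0,0,85],[0,0,20,0,0,0,85],[0,0,10,0,0,0,85]]

```text
time_s: 38.0
eef_pos: [0.5154, 0.1884, 0.1188]
eef_rot: [-0.001, 0.708, 0.706, -0.002]
wrist_force: [0.1, -0.4, -0.4]
opening: 0.998
grasp_force: 0.0
```

Request:
jog_arm:
  series:
    - [[1,0,20,0,0,0,85],[0,0,25,0,0,0,85],[0,0,20,0,0,0,85],[0,0,11,0,0,0,85],[0,0,0,0,0,0,85],[0,0,0,0,0,0,60],[0,0,0,0,0,0,45],[0,0,0,0,0,0,30],[0,0,0,0,0,0,30],[0,0,0,0,0,0,30]]

```text
time_s: 39.0
eef_pos: [0.5177, 0.1912, 0.0468]
eef_rot: [0.001, 0.707, 0.707, 0.001]
wrist_force: [-1.9, -0.1, 6.2]
opening: 0.393
grasp_force: 59.1
```

Request:
jog_arm:
  series:
    - [[0,0,0,0,0,0,30],[0,0,0,0,0,0,30],[0,0,-10,0,0,0,30],[0,0,-20,0,0,0,30],[0,0,-25,0,0,0,30],[0,0,-20,0,0,0,30],[-5,0,-10,0,0,0,30],[-20,-4,0,0,0,0,30],[-35,-5,0,0,0,0,30],[-40,-5,0,0,0,0,30]]

```text
time_s: 40.0
eef_pos: [0.5021, 0.0905, 0.1303]
eef_rot: [-0.0, 0.707, 0.708, -0.0]
wrist_force: [0.3, -1.5, -2.1]
opening: 0.395
grasp_force: 59.8
```

Request:
jog_arm:
  series:
    - [[-38,-6,0,0,0,0,30],[-30,-6,0,0,0,0,30],[-17,-3,0,0,0,0,30],[-6,0,10,0,0,0,30],[0,0,20,0,0,0,30],[0,0,20,0,0,0,30],[0,0,10,0,0,0,30],[0,0,0,0,0,0,30],[0,0,0,0,0,0,30],[0,0,0,0,0,0,30]]

```text
time_s: 41.0
eef_pos: [0.4885, 0.0001, 0.0711]
eef_rot: [0.001, 0.707, 0.707, 0.0]
wrist_force: [0.4, 0.4, -1.5]
opening: 0.393
grasp_force: 59.7
```

Request:
jog_arm:
  series:
    - [[0,-1.5,5,0,0,0,30],[0,0,8,0,0,0,30],[0,0,8,0,0,0,30],[0,0,5,0,0,0,30],[0,0,2,0,0,0,30],[0,0,1,0,0,0,30],[0,0,0.5,0,0,0,30],[0,0,0.5,0,0,0,30],[0,0,0,0,0,0,30],[0,0,0,0,0,0,30]]

```text
time_s: 42.0
eef_pos: [0.4863, 0.0, 0.0408]
eef_rot: [0.0, 0.707, 0.707, 0.0]
wrist_force: [-2.8, 0.3, 5.7]
opening: 0.398
grasp_force: 60.7
```

Contact. Release, rise and go to cumin on the board (TCP .516, .258).

Request:
jog_arm:
  series:
    - [[0,0,0,0,0,0,45],[0,0,0,0,0,0,65],[0,0,0,0,0,0,85],[0,0,0,0,0,0,85],[0,0,0,0,0,0,85],[0,0,-15,0,0,0,85],[0,0,-30,0,0,0,85],[0,0,-40,0,0,0,85],[5,0,-40,0,0,0,85],[20,2,-10,0,0,0,85]]

```text
time_s: 43.0
eef_pos: [0.4911, 0.0238, 0.1802]
eef_rot: [0.004, 0.708, 0.706, 0.002]
wrist_force: [1.4, -0.8, -0.1]
opening: 0.997
grasp_force: 0.0
```

Request:
jog_arm:
  series:
    - [[35,4,0,0,0,0,85],[45,5,0,0,0,0,85],[45,5,0,0,0,0,85],[40,5,0,0,0,0,85],[35,5,0,0,0,0,85],[22,4,0,0,0,0,85],[11,0,10,0,0,0,85],[0,0,20,0,0,0,85],[0,0,25,0,0,0,85],[0,0,20,0,0,0,85]]

```text
time_s: 44.0
eef_pos: [0.5154, 0.2573, 0.0982]
eef_rot: [-0.0, 0.708, 0.707, -0.001]
wrist_force: [0.5, 0.4, -0.4]
opening: 0.996
grasp_force: 0.0
```

Request:
jog_arm:
  series:
    - [[0,0,15,0,0,0,85],[0,0,15,0,0,0,85],[0,0,9,0,0,0,85],[0,0,0,0,0,0,85],[0,0,0,0,0,0,60],[0,0,0,0,0,0,50],[0,0,0,0,0,0,30],[0,0,0,0,0,0,30],[0,0,0,0,0,0,30],[0,0,0,0,0,0,30]]

```text
time_s: 45.0
eef_pos: [0.517, 0.2585, 0.0626]
eef_rot: [0.0, 0.707, 0.707, 0.001]
wrist_force: [-3.0, 0.6, 5.6]
opening: 0.48
grasp_force: 60.4
```

Request:
jog_arm:
  series:
    - [[0,0,0,0,0,0,30],[0,0,-10,0,0,0,30],[0,0,-20,0,0,0,30],[0,0,-25,0,0,0,30],[0,0,-25,0,0,0,30],[0,0,-25,0,0,0,30],[-5,0,-20,0,0,0,30],[-20,-2,-5,0,0,0,30],[-35,-4,0,0,0,0,30],[-43,-4,0,0,0,0,30]]

```text
time_s: 46.0
eef_pos: [0.5061, 0.1549, 0.1921]
eef_rot: [0.0, 0.707, 0.708, 0.001]
wrist_force: [1.3, -1.0, -0.8]
opening: 0.477
grasp_force: 61.0
```

Request:
jog_arm:
  series:
    - [[-45,-4,0,0,0,0,30],[-45,-4,0,0,0,0,30],[-45,-4,0,0,0,0,30],[-40,-4,0,0,0,0,30],[-28,-4,0,0,0,0,30],[-13,0,5,0,0,0,30],[-4,0,20,0,0,0,30],[0,0,25,0,0,0,30],[0,0,25,0,0,0,30],[0,0,20,0,0,0,30]]

```text
time_s: 47.0
eef_pos: [0.4855, -0.0641, 0.0949]
eef_rot: [-0.001, 0.707, 0.707, -0.0]
wrist_force: [0.5, 0.1, -1.5]
opening: 0.477
grasp_force: 61.0
```

Request:
jog_arm:
  series:
    - [[0,0,8,0,0,0,30],[0,0,0,0,0,0,30],[0,0,0,0,0,0,30],[0,0,0,0,0,0,30],[0,0,0,0,0,0,30],[0,0,0,0,0,0,30],[0,0,0,0,0,0,30],[0,0,0,0,0,0,30],[0,0,0,0,0,0,30],[0,0,0,0,0,0,30]]

```text
time_s: 48.0
eef_pos: [0.4861, -0.0649, 0.0883]
eef_rot: [-0.0, 0.707, 0.707, -0.0]
wrist_force: [0.2, 0.4, -1.8]
opening: 0.475
grasp_force: 61.0
```

Aligned. Descend to contact near .056.

Request:
jog_arm:
  series:
    - [[0,0,8,0,0,0,30],[0,0,10,0,0,0,30],[0,0,8,0,0,0,30],[0,0,3,0,0,0,30],[0,0,1,0,0,0,30],[0,0,1,0,0,0,30],[0,0,0.5,0,0,0,30],[0,0,0.5,0,0,0,30],[0,0,0,0,0,0,30],[0,0,0,0,0,0,30]]

```text
time_s: 49.0
eef_pos: [0.4864, -0.065, 0.0567]
eef_rot: [0.0, 0.707, 0.707, 0.0]
wrist_force: [-0.5, 1.0, 1.5]
opening: 0.48
grasp_force: 61.3
```

Request:
jog_arm:
  series:
    - [[0,0,0.3,0,0,0,45],[0,0,0,0,0,0,65],[0,0,0,0,0,0,85],[0,0,0,0,0,0,85],[0,0,0,0,0,0,85],[0,0,-15,0,0,0,85],[0,0,-30,0,0,0,85],[0,0,-40,0,0,0,85],[5,0,-30,0,0,0,85],[20,0,-5,0,0,0,85]]

```text
time_s: 50.0
eef_pos: [0.4889, -0.0417, 0.1805]
eef_rot: [0.004, 0.708, 0.706, 0.002]
wrist_force: [0.9, -0.0, 0.3]
opening: 0.995
grasp_force: 0.0
```

Request:
jog_arm:
  series:
    - [[40,3,0,0,0,0,85],[45,4,0,0,0,0,85],[45,4,0,0,0,0,85],[45,4,0,0,0,0,85],[45,4,0,0,0,0,85],[45,4,0,0,0,0,85],[43,4,0,0,0,0,85],[34,2,0,0,0,0,85],[15,0,0,0,0,0,85],[5,0,10,0,0,0,85]]

```text
time_s: 51.0
eef_pos: [0.5161, 0.3237, 0.1669]
eef_rot: [0.001, 0.707, 0.708, 0.001]
wrist_force: [0.8, -0.3, 0.3]
opening: 0.992
grasp_force: 0.0
```

Request:
jog_arm:
  series:
    - [[0,-1.5,20,0,0,0,85],[0,0,25,0,0,0,85],[0,0,25,0,0,0,85],[0,0,22,0,0,0,85],[0,0,12,0,0,0,85],[0,0,0,0,0,0,70],[0,0,0,0,0,0,55],[0,0,0,0,0,0,45],[0,0,0,0,0,0,30],[0,0,0,0,0,0,30]]

```text
time_s: 52.0
eef_pos: [0.5151, 0.3225, 0.0639]
eef_rot: [0.001, 0.707, 0.707, 0.001]
wrist_force: [-1.0, -1.9, 5.7]
opening: 0.474
grasp_force: 60.7
```

Request:
jog_arm:
  series:
    - [[0,0,0,0,0,0,30],[0,0,0,0,0,0,30],[0,0,-10,0,0,0,30],[0,0,-20,0,0,0,30],[0,0,-25,0,0,0,30],[0,0,-25,0,0,0,30],[0,0,-25,0,0,0,30],[-5,0,-20,0,0,0,30],[-20,-2,-5,0,0,0,30],[-35,-3,0,0,0,0,30]]

```text
time_s: 53.0
eef_pos: [0.5097, 0.2631, 0.1944]
eef_rot: [0.001, 0.707, 0.708, 0.002]
wrist_force: [1.2, -0.2, -2.1]
opening: 0.473
grasp_force: 60.9
```

Request:
jog_arm:
  series:
    - [[-43,-3,0,0,0,0,30],[-45,-3,0,0,0,0,30],[-45,-3,0,0,0,0,30],[-45,-3,0,0,0,0,30],[-45,-3,0,0,0,0,30],[-45,-3,0,0,0,0,30],[-45,-3,0,0,0,0,30],[-38,-2,0,0,0,0,30],[-25,0,0,0,0,0,30],[-12,0,5,0,0,0,30]]

```text
time_s: 54.0
eef_pos: [0.4859, -0.1284, 0.1881]
eef_rot: [0.001, 0.708, 0.706, 0.0]
wrist_force: [0.1, 0.6, -2.0]
opening: 0.475
grasp_force: 60.9
```

Request:
jog_arm:
  series:
    - [[0,0,20,0,0,0,30],[0,0,25,0,0,0,30],[0,0,25,0,0,0,30],[0,0,20,0,0,0,30],[0,0,8,0,0,0,30],[0,0,0,0,0,0,30],[0,0,0,0,0,0,30],[0,0,0,0,0,0,30],[0,0,0,0,0,0,30],[0,0,0,0,0,0,30]]

```text
time_s: 55.0
eef_pos: [0.486, -0.1262, 0.0897]
eef_rot: [0.001, 0.707, 0.707, 0.0]
wrist_force: [-0.5, -0.0, -1.8]
opening: 0.474
grasp_force: 60.9
```

Contact expected near .0575.

Request:
jog_arm:
  series:
    - [[0,0,8,0,0,0,30],[0,0,10,0,0,0,30],[0,0,8,0,0,0,30],[0,0,3,0,0,0,30],[0,0,1,0,0,0,30],[0,0,1,0,0,0,30],[0,0,0.5,0,0,0,30],[0,0,0.5,0,0,0,30],[0,0,0,0,0,0,30],[0,0,0,0,0,0,30]]

```text
time_s: 56.0
eef_pos: [0.4857, -0.1261, 0.0579]
eef_rot: [0.0, 0.707, 0.707, -0.0]
wrist_force: [-4.1, 1.5, 6.7]
opening: 0.472
grasp_force: 61.9
```

Request:
jog_arm:
  series:
    - [[0,0,0,0,0,0,45],[0,0,0,0,0,0,65],[0,0,0,0,0,0,85],[0,0,0,0,0,0,85],[0,0,0,0,0,0,85],[0,0,-15,0,0,0,85],[0,0,-30,0,0,0,85],[0,0,-40,0,0,0,85],[0,0,-40,0,0,0,85],[0,0,-15,0,0,0,85]]

```text
time_s: 57.0
eef_pos: [0.4875, -0.1269, 0.2014]
eef_rot: [0.003, 0.707, 0.707, 0.001]
wrist_force: [0.2, -0.8, 0.6]
opening: 0.997
grasp_force: 0.0
```

Request:
jog_arm:
  series:
    - [[30,-10,0,0,0,0,85],[40,-10,0,0,0,0,85],[40,-10,0,0,0,0,85],[40,0,0,0,0,0,85],[30,0,0,0,0,0,85],[15,0,0,0,0,0,85],[0,0,0,0,0,0,85],[0,0,0,0,0,0,85],[0,0,0,0,0,0,85],[0,0,0,0,0,0,85]]

```text
time_s: 58.0
eef_pos: [0.4559, 0.0682, 0.197]
eef_rot: [0.0, 0.708, 0.706, -0.0]
wrist_force: [-0.2, -0.4, -0.2]
opening: 0.996
grasp_force: 0.0
```

Run:
```python
from look import *
a=[]
for n in('top','side'):
    c0=dict(np.load(n+'0.npz'));c=ctrl.camera(n)
    for b in((.44,.53,-.17,.04,.079,.12),(.47,.59,-.43,-.3,.084,.13),(.64,.72,.22,.32,.08,.1)):
        blobs(n,b,c=c0);print('now');blobs(n,b,c=c)
    f=c['frame'];a.append(cv2.resize(f[150:270,280:500] if n=='top' else f[90:270,260:400],(400,300) ,interpolation=cv2.INTER_CUBIC))
cv2.imwrite('pics/end.png',np.hstack(a))
```

```text
top 190 mid [4.841e-01 3.000e-04 8.350e-02] ext [0.033 0.033 0.009] zmed 0.0849
top 288 mid [ 0.4843 -0.0638  0.0935] ext [0.038 0.04  0.029] zmed 0.1032
top 290 mid [ 0.4824 -0.125   0.0931] ext [0.039 0.039 0.027] zmed 0.1032
now
top 188 mid [4.853e-01 3.000e-04 8.430e-02] ext [0.03  0.032 0.01 ] zmed 0.0848
top 283 mid [ 0.4841 -0.0647  0.0967] ext [0.038 0.038 0.021] zmed 0.1031
top 296 mid [ 0.4827 -0.1252  0.0944] ext [0.039 0.039 0.03 ] zmed 0.1032
top 172 mid [ 0.5211 -0.3548  0.0913] ext [0.057 0.056 0.015] zmed 0.0917
now
top 779 mid [ 0.5206 -0.3755  0.1001] ext [0.063 0.108 0.032] zmed 0.0951
top 366 mid [0.6803 0.2729 0.088 ] ext [0.045 0.045 0.016] zmed 0.091
now
top 367 mid [0.6805 0.2729 0.0881] ext [0.044 0.046 0.016] zmed 0.0907
side 257 mid [ 0.4841 -0.1241  0.0922] ext [0.039 0.038 0.026] zmed 0.1012
side 273 mid [ 0.4855 -0.0627  0.0933] ext [0.039 0.038 0.028] zmed 0.1011
side 148 mid [0.4858 0.0009 0.0835] ext [0.032 0.031 0.009] zmed 0.0836
now
side 149 mid [0.4873 0.0017 0.0838] ext [0.033 0.031 0.009] zmed 0.0833
side 144 mid [ 0.5239 -0.3534  0.092 ] ext [0.057 0.06  0.016] zmed 0.0904
now
side 253 mid [ 0.537  -0.3755  0.0987] ext [0.037 0.108 0.029] zmed 0.1
side 439 mid [0.6823 0.2727 0.0873] ext [0.045 0.044 0.013] zmed 0.0899
now
side 441 mid [0.6825 0.2729 0.0871] ext [0.044 0.045 0.014] zmed 0.09
```

View pics/end.png

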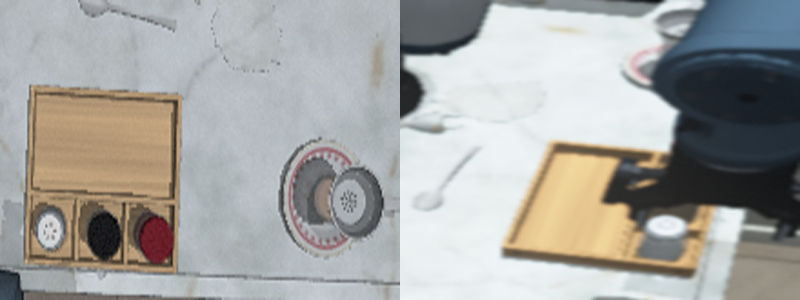

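All jars are back within 2 mm of their starts, the strainer is seated in the glass, and the bystanders have not moved.

```bash
python3 -c "
from bench import ctrl
print(ctrl.hand_in())"
```

```text
the job is handed in; nothing more can be done
None
```

The job is handed in, with no verdict returned: the last camera check showed all three jars back upright in their own compartments within about 2 mm of their starts, the strainer's bowl seated in the mouth of the tea glass on its saucer, and the other glass and the teaspoon not visibly moved.

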